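Hang up the serving board with the S-hook

TASK

Take the S-hook off the utensil rail by its wooden tab, pass its lower end through the hole in the neck of the small serving board standing in the wooden stand, and lift the board out on the hook. Then hang the hook back on the rail, so that the board hangs freely from it, and let go. Do not touch the board with the gripper, only with the hook, and leave the jars, the shaker and the mill standing where they are.

Things in the scene. Friction and masses are not known exactly. Their poses are not given: they have to be found in the camera images.
- rail: Fixed steel utensil rail: a level round bar 12 mm thick, 300 mm long, centre line 250 mm up, between two 12 mm posts at y = +-150 mm of its frame (feet 68 mm across, 20 mm high; 19 mm ball on each top). Origin on the worktop midway between the posts; y runs along the bar, x away from the robot (yaw up to 0.15 rad).
- rail_mid (a point): Middle of the rail's bar, on its centre line, 250 mm above the worktop.
- s_hook: Steel S-hook of 8 mm round rod with a wooden tab on top, 120 g, hanging on the rail at the start. Flat in its x-z plane, x away from the robot, z up; origin = the bar's centre line when it hangs. Rod centre line (x, z in mm): (-22,-18) (-16,2) (0,10) (16,2) (24,-28) (22,-46), straight spine to (-22,-88), then (-24,-96) (-12,-106) (12,-106) (24,-104) (30,-96).
- hook_grip (a point): 36 mm above the hook's origin, in the wooden tab (24 x, 12 y, 42 z mm, from 12 to 54 mm above the origin): grasp here from above, the fingers closing along the hook's y, 12 mm.
- hook_upper_end (a point): Free end of the hook's upper arch (x -22, z -18 mm of the hook). The arch's mouth opens to -x below this end: the bar leaves or enters level, between this end and the spine, when the hook is raised about 37 mm above its hanging height and shifted along x with the bar on its -x side.
- hook_foot (a point): Point on the rod centre line of the S-hook's level foot, at x = 4, z = -106 mm of the hook, where a hung thing rests (rod top 4 mm above it).
- hook_tip (a point): Upturned lower tip of the hook (x 30, z -96 mm of the hook), pointing away from the robot: a lip that stands about 9 mm above the foot's top. Foot and tip together are 18 mm high, from 110 to 92 mm below the hook's origin.
- stand: Fixed dark wooden board stand, 80 (x) x 150 (y) mm, base 12 mm thick, slot walls up to 40 mm above the worktop; the slot runs along its y, 13 mm wide, 118 mm long. Origin on the worktop under its centre; x away from the robot (yaw up to 0.2 rad). The rail and the stand may change sides.
- small_board: Small light wooden serving board, about 130 g, upright in the stand's slot at the start: 8 mm thick (x), 130 mm tall (z); blade 110 mm wide (y) up to 78 mm, then a 50 mm wide neck with a hanging hole. Origin at the middle of its lower edge (12 mm up in the stand); x is the normal of its face, away from the robot.
- board_hole (a point): Centre of the board's round hanging hole, 32 mm diameter, right through the 8 mm thickness along the board's x, 103 mm above the board's lower edge (11 mm of wood above the hole).
- salt_shaker: Bystander: glass salt shaker with grey cap, 44 mm across, 90 mm tall; origin at the centre of its base.
- spice_jar: Bystander: spice jar with red cap, 45 mm across, 106 mm tall; origin at the centre of its base.
- jam_jar: Bystander: jam jar, 62 mm across, 99 mm tall; origin at the centre of its base.
- pepper_mill: Bystander: wooden pepper mill, 58 mm across, 170 mm tall; origin at the centre of its base.

How it is judged:
By the outcome, as a careful person would: the job done as asked, in the order asked, and still so for the second after the job is handed in, with the robot touching nothing.
It also fails if it takes over 72 s, if anything falls off the work surface, if the arm or the gripper's body presses on something with over 40 N, if the wrist force passes 120 N, or if a joint passes its speed limit or range.

ROBOT

A 7-joint arm with a two-finger parallel gripper is mounted at the origin on a cart in front of the work surface, level with it; the furniture and walls round the work are solid. World frame = base frame: x ahead of the robot, y to its left, z up, the work surface at z = 0. Lengths are in m, angles in rad, forces in N, time in s.
With the tool pointing down it reaches from about 0.4 to 0.85 m from the base axis. Payload 10.4 kg.
Tool frame: the origin (TCP) lies on the centre line of the jaws, within the pads' length; the fingertips stand 22 mm ahead of it and the grasp point (between the pads) lies 3 mm ahead of it; z points along the fingers, y is the line along which they close (so a half turn about z gives the same grasp; the last joint's range is limited). The gripper opens to 87 mm and grips with 3 to 60 N. Pads are 19 mm wide; open, the fingers measure 117 mm over their backs; the gripper's body (75 mm by 190 mm) begins 51 mm behind the grasp point.
Start: joints at [-1.349, 0.332, -0.065, 1.46, 0.022, 1.35, -0.088], TCP at [0.151, 0.606, 0.245] pointing down, gripper open.
Joint ranges: [-2.6, 2.6], [-0.5, 2.12], [-1.47, 1.34], [0.16, 2.42], [-1.27, 4.41], [0.06, 2.06], [-2.6, 2.6]. Speed limits (rad/s): [2.22, 2.22, 2.79, 2.79, 3.14, 3.14, 3.14].

INTERFACE

Orientations are given as a unit quaternion [x, y, z, w].
In Python, from bench import r, camrig, telemetry gives the robot as it stands (r), with the cameras (camrig) and the readings (telemetry).
- The arm moves only by the shell command python3 jog.py 'ROWS' [FORCE]. ROWS is a JSON list of rows, 1 to 12 of them, each of 5 numbers: dx, dy, dz in m, then a turn about the tool's z in rad, then the finger opening in m; each row is the pose to reach, as a shift and turn from the pose commanded when the command began, along the tool's axes at that moment; what a row does not reach only later rows make up. A row lasts 1/10 s, in which the tool goes at most 0.05 m and 0.15 rad, less where a joint would pass 70% of its speed; a pose out of reach is approached as far as the arm can. The fingers move at their own pace and stop on an object; FORCE is the grip in N (left out, the last holds). Time passes only in rows, so rows that do not move let the fingers close. It prints the time, the measured TCP pose, the force, the opening and the grip force at its end.
- telemetry.read_state(): the state, without advancing time (a new reading comes with each control period).
- camrig.camera(name): name is "side" or "top" or "wrist"; returns a dict with "img" (400x640x3 uint8, red, green, blue), "fx", "fy", "cx", "cy" (pixels), "k1" (the pictures are not rectified: a ray, as slopes to the right and down, at radius r is drawn at 1 + k1 r^2 times it, then the intrinsics apply), "pose" (4x4, takes a point from camera to world coordinates). Camera axes: x right, y down, z forward; pixel columns grow to the right and rows downward; lengths in m; the calibration is good to about 2 mm. A picture is of the moment at which its call begins. There is no depth.
- r.close_job(): hands the job in; it is judged then, once.
The state is a dict: "time": time; "joint_positions": joint angles; "joint_vel": joint speeds; "joint_torque": joint torques, N m; "ee_pos": TCP position; "eef_rot": TCP orientation; "ft_force": force on the tool from outside, world axes, zero at the start; "torque": the same for the moment, N m; "width": finger opening in m; "grip_force": force on a finger pad.
Only numpy, scipy, OpenCV 4.12 (cv2) and the standard library are available. Lean on these libraries where they do the work, as an engineer would, in place of code of your own. Each camera call takes 0.05 s, during which the arm holds its last target. There are 200 camera calls.

## Working session

There is one attempt and no reset: what is moved stays moved. The work goes in short steps, Python scripts to look and compute and a shell command to move; the robot and the scene stay as the last step left them, time stands still between calls to the robot, and variables do not carry over. Pictures are saved under pics/ and viewed, at most 10 in all, crops included, and the job is handed in when it is done.

```bash
ls; mkdir -p pics
cat > h.py <<'E'
import numpy as np, cv2
from bench import r, camrig, telemetry
def K(c): return np.array([[c["fx"],0,c["cx"]],[0,c["fy"],c["cy"]],[0,0,1.]])
def ray(c,u,v):
    # undistort: drawn = s*(1+k1 s^2)
    p=cv2.undistortPoints(np.array([[[u,v]]],float),K(c),np.array([c["k1"],0,0,0.]))[0,0]
    P=np.array(c["pose"]); d=P[:3,:3]@np.array([p[0],p[1],1]); return P[:3,3],d
def at_z(c,u,v,z):
    o,d=ray(c,u,v); return o+d*(z-o[2])/d[2]
def proj(c,X):
    P=np.linalg.inv(np.array(c["pose"])); 
    rv=cv2.Rodrigues(P[:3,:3])[0]
    return cv2.projectPoints(np.array(X,float).reshape(-1,1,3),rv,P[:3,3],K(c),np.array([c["k1"],0,0,0.]))[0][:,0]
def tri(L):
    A=np.zeros((3,3));b=np.zeros(3)
    for c,u,v in L:
        o,d=ray(c,u,v); d=d/np.linalg.norm(d); M=np.eye(3)-np.outer(d,d); A+=M;b+=M@o
    X=np.linalg.solve(A,b); return X,[np.linalg.norm(proj(c,X)[0]-[u,v]) for c,u,v in L]
def snap(name,tag):
    c=camrig.camera(name); cv2.imwrite(f"pics/{tag}.png",cv2.cvtColor(c["img"],cv2.COLOR_RGB2BGR))
    import pickle; pickle.dump(c,open(f"pics/{tag}.pkl","wb")); return c
def load(tag):
    import pickle; return pickle.load(open(f"pics/{tag}.pkl","rb"))
E
python3 - <<'E'
from h import *
for n in ["side","top","wrist"]:
    c=snap(n,n+"0"); print(n,np.round(c["pose"],3).tolist(),c["fx"],c["k1"])
s=telemetry.read_state(); print(s["ee_pos"],s["eef_rot"],s["time"],s["width"])
E
```

```text
bench.py
jog.py
pics
side [[-0.982, -0.102, 0.162, 0.334], [-0.191, 0.522, -0.831, 0.915], [-0.0, -0.847, -0.532, 0.869], [0.0, 0.0, 0.0, 1.0]] 476.40255671337997 -0.0505243668515772
top [[-0.019, -0.985, 0.174, 0.383], [-1.0, 0.023, 0.019, -0.143], [-0.023, -0.174, -0.984, 1.309], [0.0, 0.0, 0.0, 1.0]] 366.9858321798714 -0.07921512998337692
wrist [[0.243, 0.933, 0.264, 0.078], [0.97, -0.233, -0.068, 0.624], [-0.002, 0.273, -0.962, 0.384], [0.0, 0.0, 0.0, 1.0]] 355.60236159231926 -0.052525787053311096
[0.1514221  0.60611074 0.24396036] [ 1.22102023e-01  9.92517416e-01 -5.23382539e-04 -3.59444252e-05] 0.15 0.08715218305163504
```

View pics/side0.png

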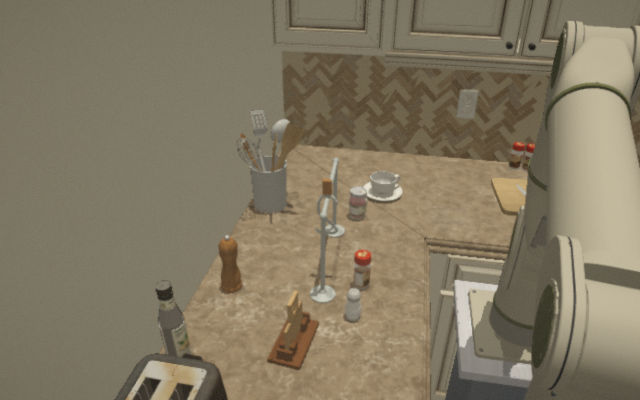

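View pics/top0.png

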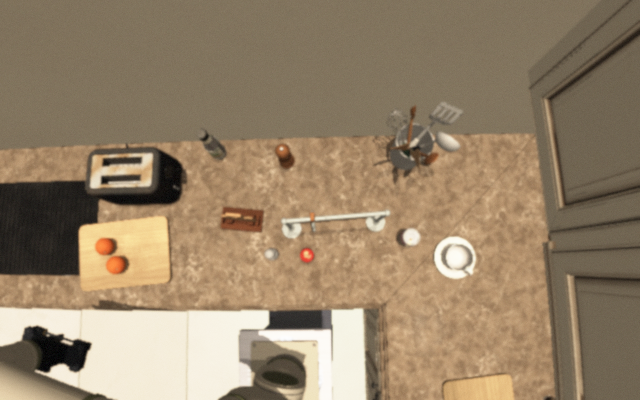

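The side view shows the stand and board near (293,335), the rail between (322,210) and (336,160), and the hook tab at (327,187). The top view shows the stand at (242,219), the rail from (284,221) to (388,213), and the hook at (312,217). I'll enlarge both.

Run:
```python
import cv2
a=cv2.imread("pics/side0.png")[145:370,255:385]; b=cv2.imread("pics/top0.png")[195:270,210:400]
cv2.imwrite("pics/sc.png",cv2.resize(a[:115],None,fx=5,fy=5,interpolation=cv2.INTER_CUBIC))
cv2.imwrite("pics/sd.png",cv2.resize(a[125:],None,fx=5,fy=5,interpolation=cv2.INTER_CUBIC))
cv2.imwrite("pics/tc.png",cv2.resize(b,None,fx=4,fy=4,interpolation=cv2.INTER_CUBIC))
```

```text
(no output)
```

View pics/sc.png

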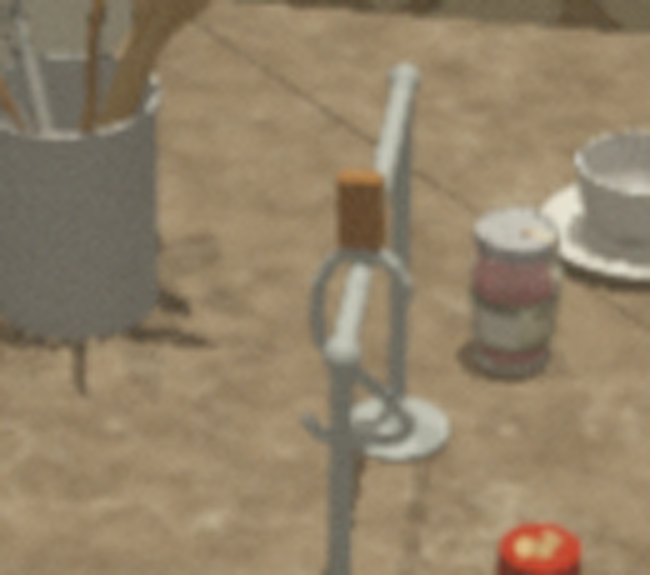

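View pics/sd.png

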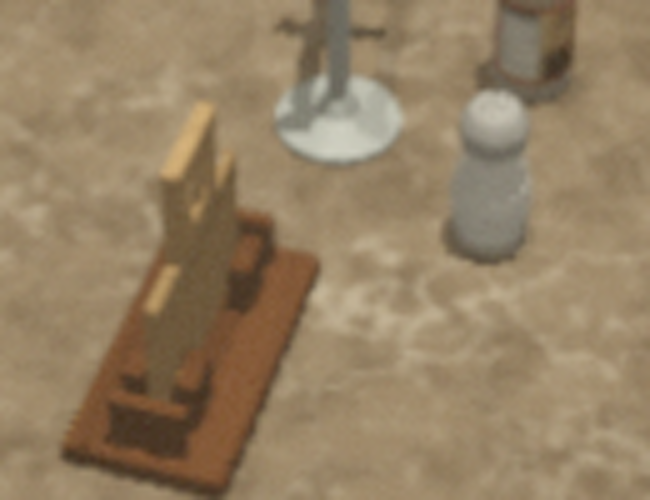

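View pics/tc.png

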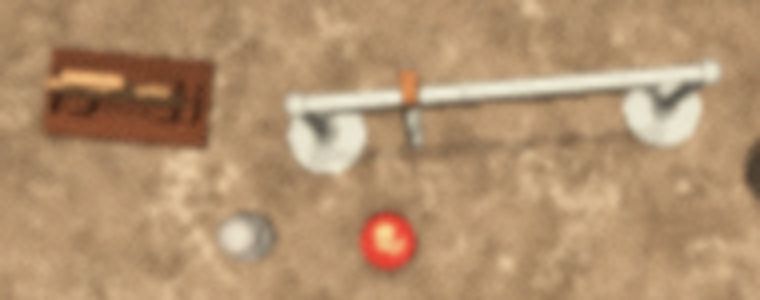

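Crop positions (5x side, 4x top): rail balls at (342,347) and (404,72) in the side view, and (293,103) and (711,71) in the top view. The tab top is at (361,177) side and (409,85) top. The board neck top centre is at (190,140) side and (92,81) top.

```bash
cat > m.py <<'E'
from h import *
S=load("side0");T=load("top0")
sc=lambda u,v:(S,255+(u+.5)/5-.5,145+(v+.5)/5-.5)
sd=lambda u,v:(S,255+(u+.5)/5-.5,270+(v+.5)/5-.5)
tc=lambda u,v:(T,210+(u+.5)/4-.5,195+(v+.5)/4-.5)
def p(n,X): print(n,np.round(X,4))
if __name__=="__main__":
    res={}
    for n,a,b in [("ballL",sc(342,348),tc(293,103)),("ballR",sc(404,73),tc(711,71)),("tabtop",sc(361,177),tc(409,85)),("neck",sd(190,140),tc(92,81)),
      ("shaker",sd(497,93),tc(238,238)),("redjar",sc(540,548),tc(388,241))]:
        X,e=tri([a,b]); print(n,np.round(X,4),np.round(e,2))
    for n,a in [("standTL",tc(53,48)),("standBL",tc(44,136)),("standBR",tc(207,148)),("standTR",tc(214,59))]: p(n,at_z(*a,.012))
    for n,a in [("sNL",sd(66,453)),("sNR",sd(220,492)),("sFR",sd(318,262))]: p(n,at_z(*a,.012))
    for n,a in [("footL",tc(327,137)),("footR",tc(662,111)),("footLs",sd(338,112)),("footRs",sc(398,422))]: p(n,at_z(*a,.015))
    for n,a in [("nTL",tc(61,80)),("nTR",tc(123,83))]: p(n,at_z(*a,.142))
    for n,a in [("nN",sd(172,178)),("nF",sd(210,105))]: p(n,at_z(*a,.142))
    p("mill",at_z(T,283,148,.17)); p("millside",at_z(S,228,240,.17))
    for n,a in [("ballLt",tc(293,103)),("ballRt",tc(711,71)),("ballLs",sc(342,348)),("ballRs",sc(404,73))]: p(n,at_z(*a,.25))
    p("tab t",at_z(*tc(409,85),.304));p("tab s",at_z(*sc(361,177),.304))
E
python3 m.py
```

```text
ballL [ 0.5008 -0.0258  0.2548] [0.3  0.24]
ballR [ 0.5183 -0.3289  0.2522] [0.01 0.01]
tabtop [ 0.5068 -0.1114  0.301 ] [0.14 0.13]
neck [0.5356 0.15   0.1413] [0.08 0.06]
shaker [0.4098 0.0384 0.0928] [0.39 0.29]
redjar [ 0.404  -0.0859  0.1037] [0.02 0.02]
standTL [0.583  0.2187 0.012 ]
standBL [0.5035 0.2251 0.012 ]
standBR [0.4902 0.078  0.012 ]
standTR [0.5698 0.0721 0.012 ]
sNL [0.579  0.2254 0.012 ]
sNR [0.506  0.2332 0.012 ]
sFR [0.4896 0.0872 0.012 ]
footL [ 0.4976 -0.0291  0.015 ]
footR [ 0.514  -0.3256  0.015 ]
footLs [ 0.499  -0.0186  0.015 ]
footRs [ 0.5148 -0.3146  0.015 ]
nTL [0.5366 0.1753 0.142 ]
nTR [0.5332 0.1245 0.142 ]
nN [0.5377 0.1757 0.142 ]
nF [0.532  0.1266 0.142 ]
mill [ 0.7465 -0.0175  0.17  ]
millside [0.7352 0.0074 0.17  ]
ballLt [ 0.5021 -0.0252  0.25  ]
ballRt [ 0.5186 -0.3293  0.25  ]
ballLs [ 0.5014 -0.0331  0.25  ]
ballRs [ 0.5191 -0.3335  0.25  ]
tab t [ 0.5068 -0.1115  0.304 ]
tab s [ 0.5055 -0.1059  0.304 ]
```

```bash
cat > g.py <<'E'
import sys; from h import *
from scipy.spatial.transform import Rotation as R
# usage: g.py x y z yaw ; prints shift in tool axes and turn about tool z
s=telemetry.read_state(); M=R.from_quat(s["eef_rot"]).as_matrix(); a=list(map(float,sys.argv[1:]))
d=M.T@(np.array(a[:3])-s["ee_pos"]); cur=np.arctan2(-M[0,1],M[1,1])
print("pos",np.round(s["ee_pos"],4),"yaw",round(cur,4),"tilt",np.round(M[:2,2],4),"shift",np.round(d,4),"turn",round(-(a[3]-cur),4),"F",np.round(s["ft_force"],1),"t",s["time"])
E
python3 g.py .45 .35 .36 .058
```

```text
pos [0.1514 0.6061 0.244 ] yaw -0.2448 tilt [-0.0002 -0.001 ] shift [-0.3518 -0.1762 -0.1158] turn -0.3028 F [-0.2  0.   0.3] t 0.15
```

```bash
python3 jog.py '[[-0.03,-0.015,-0.02,-0.03,0.087],[-0.07,-0.035,-0.04,-0.08,0.087],[-0.11,-0.055,-0.06,-0.14,0.087],[-0.15,-0.075,-0.08,-0.2,0.087],[-0.19,-0.095,-0.1,-0.25,0.087],[-0.23,-0.115,-0.116,-0.303,0.087],[-0.27,-0.135,-0.116,-0.303,0.087],[-0.31,-0.155,-0.116,-0.303,0.087],[-0.34,-0.17,-0.116,-0.303,0.087],[-0.352,-0.176,-0.116,-0.303,0.087]]' 30; python3 g.py .506 -.110 .345 .058
```

```text
time: 1.15
ee_pos: [0.453, 0.347, 0.3604]
eef_rot: [-0.027, 1.0, -0.001, 0.0]
ft_force: [-0.1, -0.6, -0.2]
width: 0.0871
grip_force: 0.0
pos [0.453  0.347  0.3604] yaw 0.0531 tilt [ 0.0006 -0.0011] shift [-0.0286 -0.4591  0.0159] turn -0.0049 F [-0.1 -0.6 -0.2] t 1.15
```

```bash
python3 jog.py '[[0,-0.03,0,0,0.087],[-0.01,-0.07,0,0,0.087],[-0.015,-0.115,0,0,0.087],[-0.02,-0.16,0,0,0.087],[-0.025,-0.205,0,0,0.087],[-0.029,-0.25,0,0,0.087],[-0.029,-0.295,0,0,0.087],[-0.029,-0.34,0,0,0.087],[-0.029,-0.385,0,0,0.087],[-0.029,-0.42,0,0,0.087],[-0.029,-0.445,0.01,0,0.087],[-0.029,-0.459,0.015,0,0.087]]'; python3 jog.py '[[0,0,0,0,0.087],[0,0,0,0,0.087]]'; python3 g.py .506 -.110 .289 .058; python3 -c "
from h import *
snap('wrist','w1')"
```

```text
time: 2.35
ee_pos: [0.5056, -0.1079, 0.345]
eef_rot: [-0.028, 1.0, 0.0, -0.0]
ft_force: [0.1, 0.5, 0.4]
width: 0.0871
grip_force: 0.0
time: 2.55
ee_pos: [0.5061, -0.1049, 0.3455]
eef_rot: [-0.03, 1.0, 0.0, -0.0]
ft_force: [-0.3, 1.4, 0.8]
width: 0.087
grip_force: 0.0
pos [ 0.5061 -0.1049  0.3455] yaw 0.0592 tilt [-0.0003  0.0005] shift [ 0.0004 -0.0051  0.0565] turn 0.0012 F [-0.3  1.4  0.8] t 2.55
```

View pics/w1.png

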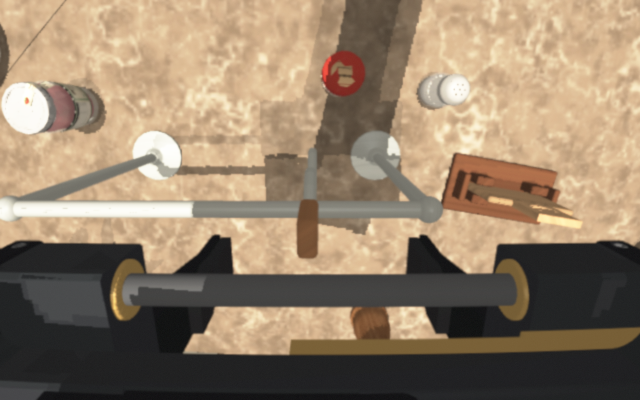

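The wrist view shows the tab top at about (307,243) between the open fingers. The balls are at (8,209) and (430,209), and the board neck top is near (558,216).

Run:
```python
from h import *
W=load("w1")
for n,u,v,z in [("tabtop lo",307,257,.304),("tab hi",308,229,.304),("ballL",430,209,.254),("ballR",8,209,.254),("neckR",581,223,.142),("neckL",535,208,.142),("neck c",557,217,.142)]:
    print(n,np.round(at_z(W,u,v,z),4))
for n,X in [("tabtop",[.5065,-.111,.304]),("tabbot",[.506,-.111,.262]),("neck",[.535,.15,.142])]: print(n,proj(W,[X]))
```

```text
tabtop lo [ 0.5162 -0.1113  0.304 ]
tab hi [ 0.4995 -0.1116  0.304 ]
ballL [ 0.4989 -0.0292  0.254 ]
ballR [ 0.5167 -0.3276  0.254 ]
neckR [0.5378 0.1742 0.142 ]
neckL [0.5243 0.1194 0.142 ]
neck c [0.5326 0.1457 0.142 ]
tabtop [[308.40066036 240.93622392]]
tabbot [[310.30077651 215.94552783]]
neck [[560.3179001  219.35322664]]
```

```bash
python3 jog.py '[[0,-0.006,0,0,0.087],[0,-0.006,0.015,0,0.06],[0,-0.006,0.03,0,0.05],[0,-0.006,0.045,0,0.05],[0,-0.006,0.055,0,0.05],[0,-0.006,0.056,0,0.05],[0,-0.006,0.056,0,0.05]]'; python3 g.py .506 -.1112 .289 .058
```

```text
time: 3.3
ee_pos: [0.5065, -0.112, 0.2899]
eef_rot: [-0.029, 1.0, 0.0, 0.0]
ft_force: [0.1, 0.5, 0.5]
width: 0.0522
grip_force: 0.0
pos [ 0.5065 -0.112   0.2899] yaw 0.0586 tilt [0.0003 0.0001] shift [0.0004 0.0009 0.0009] turn 0.0006 F [0.1 0.5 0.5] t 3.3
```

Centred; close and lift.

```bash
python3 jog.py '[[0,0.001,0.001,0,0.03],[0,0.001,0.001,0,0.015],[0,0.001,0.001,0,0.0],[0,0.001,0.001,0,0.0],[0,0.001,0.001,0,0.0],[0,0.001,0.001,0,0.0]]' 40; python3 jog.py '[[0,0,-0.006,0,0.0],[0,0,-0.014,0,0],[0,0,-0.022,0,0],[0,0,-0.03,0,0],[0,0,-0.036,0,0],[0,0,-0.037,0,0],[0,0,-0.037,0,0]]'; python3 g.py .566 -.1112 .326 .058
```

```text
time: 3.9
ee_pos: [0.5063, -0.1113, 0.2886]
eef_rot: [-0.029, 1.0, 0.0, 0.0]
ft_force: [-0.4, -1.4, 0.9]
width: 0.0118
grip_force: 40.0
time: 4.6
ee_pos: [0.5063, -0.1112, 0.3256]
eef_rot: [-0.029, 1.0, 0.0, 0.0]
ft_force: [-0.7, -0.2, -0.9]
width: 0.0115
grip_force: 40.0
pos [ 0.5063 -0.1112  0.3256] yaw 0.0582 tilt [0.0002 0.0001] shift [-0.0596 -0.0035 -0.0004] turn 0.0002 F [-0.7 -0.2 -0.9] t 4.6
```

```bash
python3 jog.py '[[-0.006,0,0,0,0],[-0.014,0,0,0,0],[-0.024,0,0,0,0],[-0.034,0,0,0,0],[-0.044,0,0,0,0],[-0.054,0,0,0,0],[-0.062,0,0,0,0],[-0.065,0,0,0,0],[-0.065,0,0,0,0]]'; python3 g.py .46 .150 .335 -.09;python3 -c "
from h import *
snap('side','s2')"
```

```text
time: 5.5
ee_pos: [0.5714, -0.1075, 0.3253]
eef_rot: [-0.029, 1.0, -0.0, -0.0]
ft_force: [-0.7, -0.8, -2.5]
width: 0.0118
grip_force: 40.0
pos [ 0.5714 -0.1075  0.3253] yaw 0.0581 tilt [-0.0005 -0.0003] shift [ 0.0963  0.2635 -0.0097] turn 0.1481 F [-0.7 -0.8 -2.5] t 5.5
```

```bash
python3 jog.py '[[0,0.02,-0.01,0,0],[0,0.05,-0.01,0.02,0],[0,0.08,-0.01,0.04,0],[0,0.11,-0.01,0.06,0],[0,0.14,-0.01,0.08,0],[0.02,0.17,-0.01,0.1,0],[0.04,0.2,-0.01,0.12,0],[0.06,0.23,-0.01,0.14,0],[0.08,0.255,-0.01,0.148,0],[0.092,0.268,-0.01,0.148,0],[0.096,0.27,-0.01,0.148,0],[0.096,0.27,-0.01,0.148,0]]'; python3 g.py .460 .157 .255 -.09;python3 -c "
from h import *
snap('side','s3')
snap('top','t3')
a=cv2.imread('pics/side0.png')"
```

```text
time: 6.75
ee_pos: [0.4595, 0.1561, 0.3359]
eef_rot: [0.045, 0.999, 0.0, 0.0]
ft_force: [1.0, -0.3, -1.4]
width: 0.0121
grip_force: 40.0
pos [0.4595 0.1561 0.3359] yaw -0.0895 tilt [0.0005 0.0005] shift [-0.0004  0.0009  0.0809] turn 0.0005 F [ 1.  -0.3 -1.4] t 6.75
```

```bash
python3 jog.py '[[0,0,0.01,0,0],[0,0.001,0.025,0,0],[0,0.001,0.04,0,0],[0,0.001,0.055,0,0],[0,0.001,0.068,0,0],[0,0.001,0.077,0,0],[0,0.001,0.081,0,0],[0,0.001,0.081,0,0],[0,0.001,0.081,0,0]]'; python3 g.py .525 .151 .255 -.09;python3 - <<'E'
from h import *
c=snap('side','s4');w=snap('wrist','w4')
a=cv2.imread('pics/s4.png')[255:360,240:380]; b=cv2.imread('pics/w4.png')
a=cv2.resize(a,None,fx=5.7,fy=5.7,interpolation=cv2.INTER_CUBIC)
cv2.imwrite('pics/s4c.png',a); print(a.shape)
# predicted hook polyline
s=telemetry.read_state();o=np.array(s["ee_pos"])-[0,0,.039];y=-.0895;ex=np.array([np.cos(y),np.sin(y),0])
P=[o+ex*x/1000+np.array([0,0,z/1000]) for x,z in [(-22,-88),(-24,-96),(-12,-106),(12,-106),(24,-104),(30,-96)]]
for n,cc in(("s",c),("w",w)): print(n,np.round(proj(cc,P),1).tolist())
B=np.array([.535,.15,.012]);print(np.round(proj(c,[B+[0,0,.103]]),1))
E
```

```text
time: 7.75
ee_pos: [0.46, 0.1576, 0.255]
eef_rot: [0.045, 0.999, 0.0, 0.0]
ft_force: [-0.8, 0.2, -1.6]
width: 0.0117
grip_force: 40.0
pos [0.46   0.1576 0.255 ] yaw -0.0899 tilt [0.0007 0.0005] shift [-0.0653 -0.0007  0.0001] turn 0.0001 F [-0.8  0.2 -1.6] t 7.75
(598, 798, 3)
s [[335.3, 310.9], [336.1, 313.8], [330.7, 316.0], [320.3, 313.8], [315.1, 312.1], [312.5, 308.9]]
w [[319.5, 171.0], [319.5, 166.5], [319.5, 178.6], [319.5, 206.6], [319.5, 220.9], [319.5, 230.9]]
[[293.3 306.3]]
```

View pics/s4c.png

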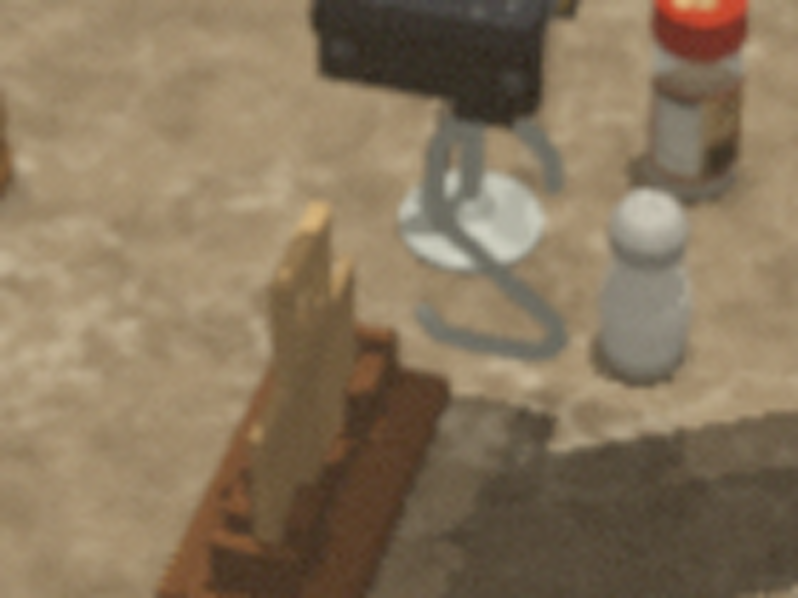

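The hook tip is at about (314,309) full-frame against a prediction of (312.5,309). The board hole is near (294,306), so they line up within the clearance. Advancing.

```bash
python3 jog.py '[[-0.008,0,0,0,0],[-0.018,0,0,0,0],[-0.026,0,0,0,0],[-0.034,0,0,0,0],[-0.042,0,0,0,0],[-0.042,0,0,0,0]]'; python3 jog.py '[[-0.006,0,0,0,0],[-0.012,0,0,0,0],[-0.018,0,0,0,0],[-0.023,0,0,0,0],[-0.023,0,0,0,0]]'; python3 g.py .525 .151 .255 -.09;python3 - <<'E'
from h import *
c=snap('side','s5');w=snap('wrist','w5')
a=cv2.imread('pics/s5.png')[265:345,245:345]; b=cv2.imread('pics/w5.png')[120:300,220:420]
a=cv2.resize(a,(700,560),interpolation=cv2.INTER_CUBIC)
cv2.imwrite('pics/s5c.png',a)
E
```

```text
time: 8.45
ee_pos: [0.5024, 0.1534, 0.2543]
eef_rot: [0.045, 0.999, -0.0, -0.0]
ft_force: [0.6, 0.0, -0.7]
width: 0.0113
grip_force: 40.0
time: 8.95
ee_pos: [0.525, 0.1515, 0.2544]
eef_rot: [0.045, 0.999, -0.0, 0.0]
ft_force: [-0.2, 0.7, -1.4]
width: 0.0118
grip_force: 40.0
pos [0.525  0.1515 0.2544] yaw -0.0903 tilt [ 0.0001 -0.0003] shift [-0.     -0.0005 -0.0006] turn -0.0003 F [-0.2  0.7 -1.4] t 8.95
```

View pics/s5c.png

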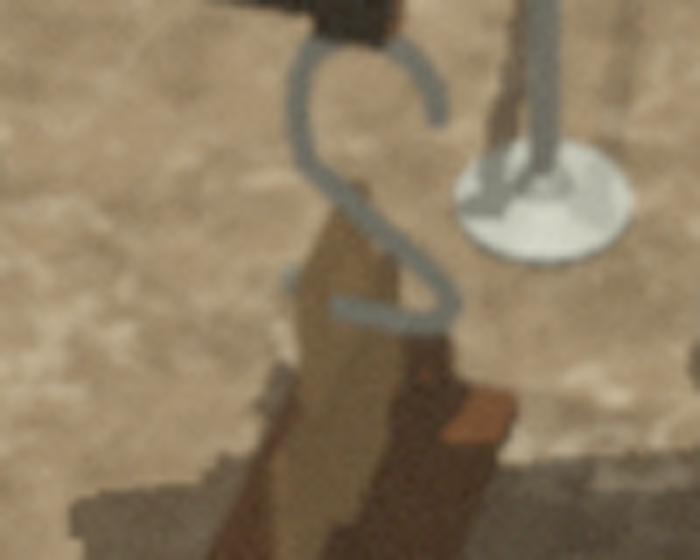

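The tip shows beyond the board at crop (288,278) and the foot passes into the hole at (335,308), with no contact force. Now lift slowly.

```bash
python3 jog.py '[[0,0,-0.005,0,0],[0,0,-0.01,0,0],[0,0,-0.014,0,0],[0,0,-0.018,0,0],[0,0,-0.022,0,0],[0,0,-0.026,0,0],[0,0,-0.03,0,0],[0,0,-0.03,0,0]]' 50; python3 jog.py '[[0,0,-0.005,0,0],[0,0,-0.01,0,0],[0,0,-0.016,0,0],[0,0,-0.022,0,0],[0,0,-0.028,0,0],[0,0,-0.034,0,0],[0,0,-0.04,0,0],[0,0,-0.046,0,0],[0,0,-0.05,0,0],[0,0,-0.052,0,0],[0,0,-0.052,0,0],[0,0,-0.052,0,0]]'; python3 g.py .575 .12 .336 -.05;python3 - <<'E'
from h import *
c=snap('side','s6')
a=cv2.imread('pics/s6.png')[225:345,240:360]
cv2.imwrite('pics/s6c.png',cv2.resize(a,(590,590),interpolation=cv2.INTER_CUBIC))
E
```

```text
time: 9.85
ee_pos: [0.5246, 0.1518, 0.2851]
eef_rot: [0.045, 0.999, 0.0, 0.0]
ft_force: [-0.5, 0.1, -2.3]
width: 0.0118
grip_force: 50.0
time: 11.05
ee_pos: [0.5243, 0.1517, 0.3363]
eef_rot: [0.045, 0.999, -0.0, -0.0]
ft_force: [-0.2, -0.3, -2.7]
width: 0.0118
grip_force: 50.0
pos [0.5243 0.1517 0.3363] yaw -0.0898 tilt [-0.0004 -0.0001] shift [-0.0533 -0.027   0.0003] turn -0.0398 F [-0.2 -0.3 -2.7] t 11.05
```

View pics/s6c.png

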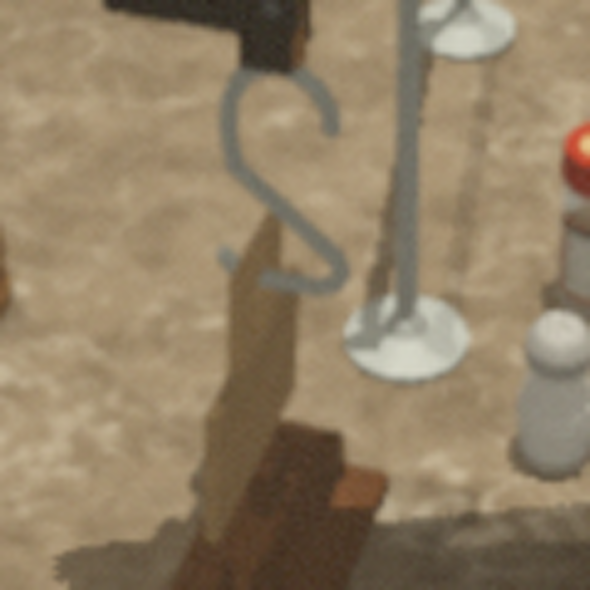

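The board hangs on the foot at crop (285,285), clear of the stand. Next, carry it gently around the far side of the rail.

```bash
python3 jog.py '[[-0.004,0,0,-0.01,0],[-0.01,-0.002,0,-0.03,0],[-0.018,-0.006,0,-0.05,0],[-0.027,-0.011,0,-0.07,0],[-0.036,-0.017,0,-0.09,0],[-0.044,-0.025,0,-0.11,0],[-0.05,-0.035,0,-0.13,0],[-0.054,-0.046,0,-0.145,0],[-0.056,-0.058,0,-0.148,0],[-0.058,-0.07,0,-0.148,0],[-0.06,-0.082,0,-0.148,0],[-0.06,-0.094,0,-0.148,0]]'; python3 g.py .573 -.146 .336 .058
```

```text
time: 12.3
ee_pos: [0.5758, 0.0517, 0.3365]
eef_rot: [-0.029, 1.0, 0.0, 0.0]
ft_force: [-0.8, -0.8, -2.6]
width: 0.0116
grip_force: 50.0
pos [0.5758 0.0517 0.3365] yaw 0.0579 tilt [0. 0.] shift [ 0.0142 -0.1972  0.0005] turn -0.0001 F [-0.8 -0.8 -2.6] t 12.3
```

```bash
python3 jog.py '[[0,-0.012,0,0,0],[0,-0.026,0,0,0],[0.002,-0.042,0,0,0],[0.004,-0.058,0,0,0],[0.006,-0.076,0,0,0],[0.008,-0.094,0,0,0],[0.01,-0.112,0,0,0],[0.012,-0.13,0,0,0],[0.014,-0.148,0,0,0],[0.014,-0.164,0,0,0],[0.014,-0.178,0,0,0],[0.014,-0.188,0,0,0]]';python3 jog.py '[[0,-0.005,0.003,0,0],[0,-0.008,0.006,0,0],[0,-0.009,0.009,0,0],[0,-0.009,0.009,0,0],[0,-0.009,0.009,0,0],[0,-0.009,0.009,0,0],[0,-0.009,0.009,0,0],[0,-0.009,0.009,0,0],[0,-0.009,0.009,0,0],[0,-0.009,0.009,0,0],[0,-0.009,0.009,0,0]]'; python3 g.py .508 -.150 .326 .058
python3 - <<'E'
from h import *
c=snap('side','s7');t=snap('top','t7')
a=cv2.imread('pics/s7.png')[145:300,265:385]; b=cv2.imread('pics/t7.png')[150:300,260:400]
a=cv2.resize(a,(450,581),interpolation=cv2.INTER_CUBIC)
cv2.imwrite('pics/s7c.png',a)
s=telemetry.read_state();o=np.array(s["ee_pos"])-[0,0,.039];y=.058;ex=np.array([np.cos(y),np.sin(y),0])
P=[o+ex*x/1000+np.array([0,0,z/1000]) for x,z in [(-22,-18),(-24,-96),(30,-96)]]
print(np.round(proj(c,P),1).tolist())
E
```

```text
time: 13.5
ee_pos: [0.5725, -0.1375, 0.3366]
eef_rot: [-0.029, 1.0, -0.0, 0.0]
ft_force: [0.2, -0.5, -3.6]
width: 0.0114
grip_force: 50.0
time: 14.6
ee_pos: [0.5732, -0.1448, 0.3275]
eef_rot: [-0.029, 1.0, 0.0, 0.0]
ft_force: [0.1, 1.0, -3.1]
width: 0.0114
grip_force: 50.0
pos [ 0.5732 -0.1448  0.3275] yaw 0.0583 tilt [0.     0.0001] shift [ 0.0654 -0.0014  0.0015] turn 0.0003 F [ 0.1  1.  -3.1] t 14.6
[[311.9, 182.4], [312.8, 208.0], [292.9, 206.6]]
```

```bash
python3 jog.py '[[0.005,0,0.0015,0,0],[0.012,0,0.0015,0,0],[0.019,0,0.0015,0,0],[0.026,0,0.0015,0,0],[0.033,0,0.0015,0,0],[0.04,0,0.0015,0,0],[0.047,0,0.0015,0,0],[0.054,0,0.0015,0,0],[0.06,0,0.0015,0,0],[0.064,0,0.0015,0,0],[0.065,0,0.0015,0,0],[0.065,0,0.0015,0,0]]'; python3 jog.py '[[0,0,0.004,0,0],[0,0,0.009,0,0],[0,0,0.014,0,0],[0,0,0.019,0,0],[0,0,0.024,0,0],[0,0,0.029,0,0],[0,0,0.033,0,0],[0,0,0.033,0,0],[0,0,0.033,0,0]]';python3 g.py .508 -.150 .289 .058
```

```text
time: 15.9
ee_pos: [0.5084, -0.1485, 0.3261]
eef_rot: [-0.029, 1.0, 0.0, 0.0]
ft_force: [-0.2, 0.0, -1.3]
width: 0.0115
grip_force: 50.0
time: 16.8
ee_pos: [0.5084, -0.1486, 0.2931]
eef_rot: [-0.029, 1.0, 0.0, 0.0]
ft_force: [0.0, -0.2, -1.2]
width: 0.0117
grip_force: 50.0
pos [ 0.5084 -0.1486  0.2931] yaw 0.0582 tilt [0.0001 0.0001] shift [ 0.0005 -0.0014  0.0041] turn 0.0002 F [ 0.  -0.2 -1.2] t 16.8
```

```bash
python3 jog.py '[[0,0,0.002,0,0],[0,0,0.0035,0,0],[0,0,0.0042,0,0],[0,0,0.0042,0,0],[0,0,0.0042,0,0]]';python3 - <<'E'
from h import *
f=[]
for i in range(4):
    f.append(telemetry.read_state()["ft_force"]); 
    c=snap('side','s8')
print(np.mean(f,0))
a=cv2.imread('pics/s8.png')[145:310,270:380]
cv2.imwrite('pics/s8c.png',cv2.resize(a,(396,594),interpolation=cv2.INTER_CUBIC))
E
```

```text
time: 17.3
ee_pos: [0.5083, -0.1486, 0.2888]
eef_rot: [-0.029, 1.0, 0.0, 0.0]
ft_force: [-0.2, -0.6, -1.9]
width: 0.0118
grip_force: 50.0
[-0.34373644 -0.34678487 -2.34678847]
```

View pics/s8c.png

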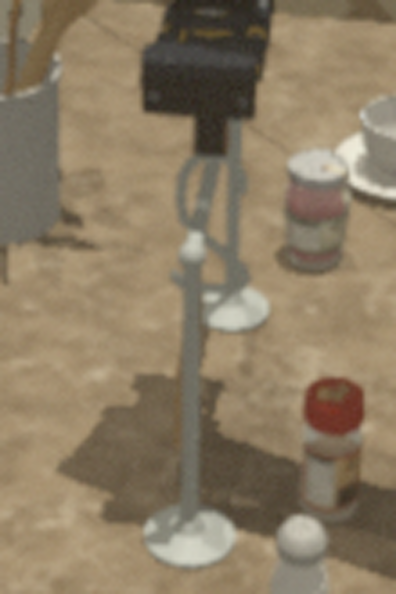

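The picture shows the arch seated around the bar at crop (205,190) and the foot at (210,275). The board is nearly edge-on behind the near post, so I can't see it clearly. I'll check its presence numerically.

Run:
```python
from h import *
o=np.array([.5083,-.1486,.250]);y=.058;ex=np.array([np.cos(y),np.sin(y),0]);ey=np.array([-np.sin(y),np.cos(y),0])
def poly(a,z0,z1,w): return [o+ex*.004+ey*s*w+np.array([0,0,z-.221]) for s,z in [(1,z0),(-1,z0),(-1,z1),(1,z1)]]
for cam,ref in (("side","side0"),("top","top0")):
    c=snap(cam,"n_"+cam); R0=load(ref)
    Q=proj(c,poly(0,0,.078,.055)); print(cam,np.round(Q,1).tolist(), "neck",np.round(proj(c,poly(0,.078,.13,.025)),1).tolist())
    if cam=="side":
        for z in (.05,.09,.11,.13):
            v=int(proj(c,[o+ex*.004+[0,0,z-.25]])[0,1]); print(v)
            for im in (R0,c): print([tuple(map(int,im["img"][v,u])) for u in range(312,332)])
```

```text
side [[323.5, 269.7], [328.0, 246.1], [328.4, 224.1], [323.8, 246.9]] neck [[325.1, 240.4], [327.2, 230.0], [327.5, 214.5], [325.3, 224.6]]
251
[(158, 138, 107), (160, 139, 109), (161, 141, 108), (163, 144, 111), (164, 146, 112), (165, 145, 112), (164, 145, 115), (164, 144, 114), (144, 130, 106), (116, 111, 96), (114, 111, 98), (111, 108, 98), (113, 109, 95), (147, 129, 105), (159, 140, 108), (163, 144, 113), (161, 140, 110), (160, 139, 108), (160, 139, 108), (162, 142, 112)]
[(111, 97, 79), (109, 94, 72), (111, 97, 74), (111, 94, 72), (113, 98, 75), (110, 96, 75), (110, 93, 68), (111, 94, 67), (115, 103, 84), (114, 108, 95), (113, 112, 99), (112, 110, 100), (111, 108, 97), (114, 106, 90), (110, 95, 76), (99, 88, 67), (96, 85, 66), (97, 84, 66), (96, 83, 64), (100, 86, 66)]
240
[(151, 132, 101), (151, 131, 100), (152, 131, 101), (155, 136, 105), (153, 133, 103), (152, 131, 102), (150, 130, 99), (148, 129, 99), (134, 121, 98), (113, 108, 94), (109, 107, 94), (112, 106, 96), (109, 104, 95), (106, 99, 84), (111, 98, 76), (144, 125, 96), (161, 143, 113), (162, 141, 110), (160, 140, 108),
[... 1143 characters left out ...]
, 109), (158, 139, 110), (145, 130, 106), (122, 114, 95), (107, 107, 93), (107, 107, 96), (113, 112, 99), (150, 149, 134), (170, 169, 155), (173, 173, 158), (174, 174, 159), (173, 172, 158), (152, 151, 136), (128, 127, 112)]
[(169, 150, 116), (168, 148, 116), (164, 144, 109), (165, 145, 114), (166, 145, 113), (165, 144, 112), (168, 148, 116), (170, 151, 116), (152, 137, 110), (125, 118, 101), (114, 111, 99), (111, 109, 99), (112, 108, 98), (111, 105, 89), (146, 141, 123), (172, 171, 155), (178, 179, 163), (180, 180, 165), (155, 155, 141), (134, 134, 119)]
top [[309.3, 224.9], [340.7, 222.4], [341.7, 219.9], [308.4, 222.6]] neck [[317.5, 221.8], [332.6, 220.6], [333.0, 218.8], [317.2, 220.1]]
```

The edge pixels (u≈325) changed towards brown, and the wrist force of -2.3 N matches hook plus board. The height is the same as at the grasp (0.2888 against 0.2886). Release.

```bash
python3 jog.py '[[0,0,0,0,0.014],[0,0,0,0,0.018],[0,0,0,0,0.024],[0,0,0,0,0.035],[0,0,0,0,0.05],[0,0,0,0,0.05],[0,0,0,0,0.05]]' 10; python3 jog.py '[[0,0,-0.01,0,0.05],[0,0,-0.025,0,0.05],[0,0,-0.045,0,0.05],[0,0,-0.065,0,0.05],[0,0,-0.09,0,0.05],[0,0,-0.12,0,0.05],[0,0,-0.15,0,0.05],[0,0,-0.17,0,0.05],[0,0,-0.17,0,0.05],[0,0,-0.17,0,0.05]]'; python3 jog.py '[[0.03,0,0,0,0.05],[0.06,0,0,0,0.05],[0.07,0,0,0,0.05],[0.07,0,0,0,0.05],[0.07,0,0,0,0.05],[0.07,0,0,0,0.05]]'
python3 - <<'E'
from h import *
o=np.array([.5083,-.1486,.250]);y=.058;ex=np.array([np.cos(y),np.sin(y),0]);ey=np.array([-np.sin(y),np.cos(y),0])
T0=load("top0")
for n in("side","top","wrist"):
    c=snap(n,"f_"+n); im=c["img"]
    P=lambda x,yy,z: tuple(np.round(proj(c,[o+ex*x+ey*yy+[0,0,z]])[0]).astype(int))
    print(n)
    for nm,X in [("tab",(0,0,.05)),("tabmid",(-.012,0,.036)),("bar",(0,.05,.006)),("bladeL",(0,.042,-.18)),("bladeR",(0,-.042,-.18)),("bladeC",(0,0,-.18)),("neck",(0,0.018,-.12)),("beyondL",(0,.075,-.18)),("beyondR",(0,-.075,-.18))]:
        u,v=P(*X); 
        if 1<u<638 and 1<v<398: print(nm,(u,v),im[v-1:v+2,u-1:u+2].reshape(-1,3).mean(0).astype(int))
    if n=="top":
        d=cv2.absdiff(im,T0["img"])[190:260,270:400].max(2); print("diff rows>35"); 
        m,_=cv2.threshold(cv2.blur(d,(3,3)),25,255,0)[::1]; k=_
        nlab,l,st,ce=cv2.connectedComponentsWithStats(k.astype(np.uint8)); print(st[1:][st[1:,4]>15]+[270,190,0,0,0])
E
```

```text
time: 18.3
ee_pos: [0.5084, -0.1486, 0.2888]
eef_rot: [-0.029, 1.0, 0.0, 0.0]
ft_force: [-0.4, 0.2, 0.2]
width: 0.0464
grip_force: 0.0
time: 19.3
ee_pos: [0.5084, -0.1486, 0.459]
eef_rot: [-0.029, 1.0, -0.0, 0.0]
ft_force: [0.2, -0.1, -0.5]
width: 0.0504
grip_force: 0.0
time: 19.9
ee_pos: [0.4392, -0.1522, 0.4583]
eef_rot: [-0.029, 1.0, -0.0, -0.001]
ft_force: [0.5, 0.3, -0.2]
width: 0.0501
grip_force: 0.0
side
tab (np.int64(329), np.int64(173)) [130  99  68]
tabmid (np.int64(333), np.int64(179)) [122 114  98]
bar (np.int64(326), np.int64(198)) [135 132 117]
bladeL (np.int64(326), np.int64(255)) [103  91  72]
bladeR (np.int64(329), np.int64(237)) [146 129 103]
bladeC (np.int64(327), np.int64(246)) [136 117  88]
neck (np.int64(327), np.int64(232)) [123 108  86]
beyondL (np.int64(324), np.int64(263)) [107 103  91]
beyondR (np.int64(330), np.int64(231)) [176 175 161]
top
tab (np.int64(325), np.int64(215)) [237 223 186]
tabmid (np.int64(326), np.int64(220)) [238 226 191]
bar (np.int64(308), np.int64(218)) [185 166 134]
bladeL (np.int64(313), np.int64(225)) [232 215 178]
bladeR (np.int64(337), np.int64(223)) [238 226 190]
bladeC (np.int64(325), np.int64(224)) [236 221 185]
neck (np.int64(320), np.int64(222)) [237 224 188]
beyondL (np.int64(303), np.int64(225)) [231 212 176]
beyondR (np.int64(347), np.int64(222)) [238 225 190]
diff rows>35
[[ 280  190   97   70 5205]]
wrist
tab (np.int64(319), np.int64(262)) [140  95  61]
tabmid (np.int64(319), np.int64(244)) [90 62 41]
bar (np.int64(367), np.int64(244)) [148 145 133]
bladeL (np.int64(347), np.int64(197)) [104  81  59]
bladeR (np.int64(292), np.int64(197)) [107  84  60]
bladeC (np.int64(319), np.int64(197)) [120 118 109]
neck (np.int64(332), np.int64(208)) [111  87  62]
beyondL (np.int64(368), np.int64(197)) [115  98  77]
beyondR (np.int64(271), np.int64(197)) [110  94  75]
```

Run:
```python
from h import *
c=load("f_wrist"); im=cv2.blur(c["img"],(3,3)).astype(float)
for v in range(140,240,6): print(v," ".join(f"{100*im[v,u,2]/im[v,u,0]:.0f}" for u in range(256,390,5)))
o=np.array([.5083,-.1486,.250]);y=.058;ex=np.array([np.cos(y),np.sin(y),0]);ey=np.array([-np.sin(y),np.cos(y),0])
print(np.round(proj(c,[o+ex*.0+ey*a+[0,0,z-.221] for a,z in [(.055,0),(-.055,0),(.055,.078),(-.055,.078),(.025,.13),(-.025,.13)]])))
```

```text
140 74 74 74 72 67 67 67 67 66 66 67 68 68 66 69 70 68 66 68 69 30 27 49 54 39 41 66
146 71 69 68 74 69 71 69 70 69 68 69 68 67 68 67 68 70 70 68 66 66 43 30 29 48 67 67
152 67 66 67 69 69 70 71 68 68 67 69 67 67 68 69 69 70 69 67 69 68 67 68 68 68 68 67
158 65 70 68 69 69 68 70 69 67 68 69 68 68 68 69 69 68 70 68 68 69 70 69 67 69 69 68
164 67 68 68 67 70 69 70 70 69 70 69 67 68 70 69 71 71 70 69 69 68 70 68 67 67 70 71
170 66 66 66 68 69 69 71 70 69 68 69 68 68 68 68 68 68 68 67 69 70 71 67 68 73 91 92
176 70 66 66 68 66 69 70 70 71 69 70 69 69 68 68 68 67 68 69 67 70 69 67 76 92 92 93
182 67 67 66 67 67 68 71 67 68 68 69 68 68 68 68 69 67 69 68 68 67 67 67 89 91 92 92
188 68 66 67 66 66 69 70 68 69 69 69 69 81 88 68 67 70 69 68 69 66 68 68 89 90 91 91
194 67 67 67 68 68 68 68 64 65 63 64 63 81 88 64 65 66 66 64 65 67 69 68 83 91 91 91
200 66 67 68 66 68 68 58 56 56 57 56 56 77 87 56 56 57 56 56 57 66 68 68 68 81 90 91
206 66 67 67 66 67 65 55 55 55 56 56 56 77 87 56 56 56 56 57 56 61 70 71 68 66 67 71
212 66 65 65 67 68 67 67 67 67 60 57 56 73 86 56 56 60 67 67 66 68 68 69 66 66 65 66
218 67 67 66 67 69 68 67 66 67 56 55 56 79 89 55 55 58 67 67 65 66 67 66 66 66 67 66
224 68 67 66 67 67 68 66 66 66 67 68 69 80 88 67 67 67 66 67 66 68 67 66 69 67 67 67
230 69 70 66 66 68 66 66 67 66 66 66 67 81 89 69 68 67 66 66 67 66 67 67 69 66 68 69
236 81 86 86 87 87 87 87 87 87 86 85 86 75 74 83 84 84 84 84 84 85 84 84 84 84 80 78
[[353. 190.]
 [286. 190.]
 [358. 203.]
 [281. 203.]
 [339. 215.]
 [300. 215.]]
```

The board's blade-and-neck outline shows in the wrist image, centred on the hook and within a few pixels of where a freely hanging board should be. Handing in.

```bash
python3 -c "
from bench import r, camrig, telemetry
print(r.close_job())"
```

```text
the job is handed in; nothing more can be done
None
```

The job is handed in at about 20 s: the hook is back on the rail with the board hanging freely from it, the gripper is open and clear, and at no point did I detect contact with the board, jars, shaker or mill; the final check was by pixel measurement, since the ten pictures were used up.

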